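# Stow the setting block and set the slide stage by three clicks

## Robot

A 6-joint arm with a two-finger parallel gripper is mounted at the origin on a cart in front of the work surface, level with it; the furniture and walls round the work are solid. World frame = base frame: x ahead of the robot, y to its left, z up, the work surface at z = 0. Lengths are in m, angles in rad, forces in N, time in s.
With the tool pointing down it reaches from about 0.35 to 0.975 m from the base axis. Payload 4.9 kg.
Tool frame: the origin (TCP) lies at the very end of the fingers, on their centre line; the grasp point (between the pads) lies 19 mm behind it (manip.grip_depth is the distance from the TCP to the grasp point, in m); z points along the fingers, x is the direction in which the jaws open and shut, and the axes are right-handed (so a half turn about z gives the same grasp; the last joint's range is limited). The gripper opens to 85 mm and grips with 20 to 120 N. Pads are 22 mm wide; open, the fingers measure 114 mm over their backs; the gripper's body (76 mm by 85 mm) begins 54 mm behind the grasp point. The pads swing forward as they close: fully open they stand 13 mm farther back than shut.
Start: joints at [-1.458, 0.053, 1.613, -0, 1.476, -0.119], TCP at [0.144, -0.608, 0.231] pointing down, gripper open.
Joint ranges: [-3.01, 3.01], [-1.01, 2.22], [0.06, 2.58], [-1.02, 4.17], [0.09, 2.62], [-3.14, 3.14]. Speed limits (rad/s): [2.57, 2.57, 3.14, 3.14, 3.14, 3.14].

## Interface

Orientations are given as a unit quaternion [w, x, y, z].
In Python, from plant import manip gives the robot as it stands. The module is installed in compiled form; this text tells all that it offers.
- The arm moves only by the shell command python3 -m crank 'ROWS' [OPENING]. ROWS is JSON, a list of rows, each a list of 4 numbers: the shift along the tool's x, y, z in cm, then the turn about the tool's z in units of 6 degrees (1.0 is 6 degrees). A call has 1 to 10 rows; each row shifts and turns the commanded pose from where the row before left it, along the tool's axes as they then stand; what a row does not reach is not made up. A row lasts 1/12 s, in which the tool goes at most 41.7 mm and 7.16 degrees, less where a joint would pass 70% of its speed; a pose out of reach is approached as far as the arm can. A call with a gripper value outside its range is refused whole. OPENING is the opening, from 0 (shut) to 1 (fully open), set as the call begins (- or left out, the last holds). The fingers move at their own pace and stop on an object; the grip force is fixed at half the most. Time passes only in rows, so rows that do not move let the fingers close. It gives the time, the measured TCP pose, the force and the opening at its end, in the units of the state.
- manip.state(): the state, without advancing time (a new reading comes with each control period).
- manip.grab_frame(name): name is "scene" or "top" or "wrist"; returns a dict with "img" (420x560x3 uint8, red, green, blue), "intrinsics" (3x3 intrinsics, pixels), "position" and "orientation" of the camera in the world. Camera axes: x right, y up, looking along -z (the intrinsics and any distortion apply to the point x, -y, -z); pixel columns grow to the right and rows downward; lengths in m; the calibration is good to about 2 mm. A picture is of the moment at which its call begins. There is no depth.
- manip.job_done(): hands the job in, once; it reports no verdict.
The state is a dict: "time": time; "joint_pos": joint angles; "joint_vel": joint speeds; "joint_efforts": joint torques, N m; "tool_pos": TCP position; "tool_rot": TCP orientation; "contact_force": force on the tool from outside, world axes, zero at the start; "ft_torque": the same for the moment, N m; "gripper_width": opening from 0.0 (shut) to 1.0 (fully open).
Only numpy, scipy, OpenCV 4.12 (cv2) and the standard library are available. Lean on these libraries where they do the work, as an engineer would, in place of code of your own. Each camera call takes 0.05 s, during which the arm holds its last target.

## Task

The slide reading stage has been zeroed with the setting block that still stands in the gap between its carriage and its reading block. Return that block upright and fully home to its own pocket in the rack (the pocket it fits, marked with a bar as wide as the block) and let go of it; then swing the stage's sprung lever by its knob exactly three clicks from its rest (the only way it goes, clockwise seen from above), never past a fourth click, and finish while still holding the knob there with the fingers, as the lever springs back if let go. Leave the thin block in its pocket, and the vial, the beaker and the petri dish where they stand.

Things in the scene. Friction and masses are not known exactly. Their poses are not given: they have to be found in the camera images.
- stage: slide reading stage, fixed to the bench: grey base plate 160 (x) x 320 (y) x 12 mm, a white reading block (64 mm high) near its +y end, an aluminium carriage (44 mm high) on two rods in the middle, a lever with a black knob near its -y end. Origin: centre of the plate's underside; x points away from the robot, y along the plate to the reading block, z up
- gap (a point): middle of the gap, on the base plate (12 mm above the bench), axes as the stage's. The gap is 24 mm wide along y, between steel noses of carriage and reading block. The noses are 24 mm wide along x, 38 mm high above the bench and stand 20 mm out, so fingers fit at the +x and -x sides of the setting block
- block_center (a point): centre of the setting block, a plain steel block 36 (x) x 20 (y) x 60 (z) mm, about 0.15 kg, upright on the base plate in the gap, its x along the stage's x; its top is 72 mm above the bench, 34 mm above the noses. Grip it across its 36 mm width, near the top. In the gap it blocks the carriage and so the lever
- setting_block: the setting block itself, origin at the centre of its underside
- slot_middle (a point): mouth centre (38 mm above the bench) of the block's own pocket, a grey holder 60 (x) x 44 (y) x 30 mm in the rack, white bar 20 mm wide on its front; pocket 40 (x) x 24 (y) mm, 22 mm deep (2 mm play each side), axes along its sides. Block home: its top is 76 mm above the bench. Three pockets stand side by side along y, 46 mm apart, in changing order
- slot_thin (a point): mouth of the pocket for a thin block (40 x 16 mm, white bar 12 mm wide), same height and directions; the 12 mm thin block stands in it and sticks out 38 mm above the mouth
- slot_thick (a point): mouth of the pocket for a thick block (40 x 32 mm, white bar 28 mm wide), same height and directions; empty, not the one wanted
- thin_block: the thin block, 36 x 12 x 60 mm, origin at the centre of its underside, stays in its pocket
- lever_pivot (a point): point on the lever's upright axis, at the height of the top of the lever arm (38 mm above the bench); the knob goes round it on a level arc of 100 mm radius
- knob_grip (a point): point on the axis of the lever's knob, 64 mm above the bench: an upright black round knob 24 mm across, 44 to 80 mm above the bench, on the end of the lever arm (top of the arm: 38 mm above the bench). It can be pinched from above and turns freely between the fingers while it goes round lever_pivot
- lever (a joint): lever angle (rad): 0 at rest on its stop, grows clockwise seen from above (knob goes to the stage's +y end). Clicks (tooth tops) at 0.140, 0.349, 0.559, 0.768, 0.977; valley after the third: 0.663. At the knob the return spring pushes back 5 to 7 N; a tooth adds about 3 N before its top and takes off as much after it. Springs back to 0 if let go. A click moves the carriage 4 mm
- vial: small white vial, 31 mm across, 42 mm high, bystander
- beaker: small glass beaker, 45 mm across, 57 mm high, bystander
- petri: petri dish, 74 mm across, 18 mm high, bystander
Not all that is in view belongs to the job. Leave any orange or red look-alike of the setting_block alone.

How it is judged:
By the outcome, as a careful person would: the job done as asked, in the order asked, and still so for the second after the job is handed in, while the arm keeps its last pose, push and grip.
It also fails if it takes over 64 s, if anything falls off the work surface, if the arm or the gripper's body presses on something with over 40 N, if the wrist force passes 120 N, or if a joint passes its speed limit or range.

## Working session

There is one attempt and no reset: what is moved stays moved. The work goes in short steps, Python scripts to look and compute and a shell command to move; the robot and the scene stay as the last step left them, time stands still between calls to the robot, and variables do not carry over. Pictures are saved under pics/ and viewed, and the job is handed in when it is done.

```bash
mkdir -p pics; ls
cat > h.py <<'E'
import numpy as np, cv2
from plant import manip
from scipy.spatial.transform import Rotation as R
def grab(n,fn):
    f=manip.grab_frame(n); np.savez(fn+'.npz',**{k:np.array(v) for k,v in f.items()})
    cv2.imwrite('pics/'+fn+'.png',f['img'][:,:,::-1]); return f
def load(fn): return dict(np.load(fn+'.npz'))
def Rm(f):
    q=np.array(f['orientation'])
    return q if q.shape==(3,3) else R.from_quat(q,scalar_first=True).as_matrix()
def ray(f,u,v):
    d=np.linalg.inv(f['intrinsics'])@np.array([u,v,1.]); d=np.array([d[0],-d[1],-d[2]])
    return np.array(f['position']),Rm(f)@d
def at(f,u,v,z):
    p,d=ray(f,u,v); return p+d*(z-p[2])/d[2]
def proj(f,P):
    c=Rm(f).T@(np.array(P)-f['position']); k=f['intrinsics']@np.array([c[0],-c[1],-c[2]]); return k[:2]/k[2]
E
python3 - <<'E'
from h import *
print(manip.state(), manip.grip_depth)
for n in ['scene','top','wrist']:
    f=grab(n,n+'0'); print(n,{k:np.array(v).round(4).tolist() for k,v in f.items() if k!='img'})
E
```

```text
pics
{'time': 0.0, 'joint_pos': array([-1.45799172e+00,  5.33797425e-02,  1.61430812e+00,  2.13025314e-05,
        1.47596924e+00, -1.19039968e-01]), 'joint_vel': array([-6.83448297e-04, -6.17473671e-06,  3.18684459e-04, -3.17668907e-07,
        1.07806785e-03, -6.64288631e-04]), 'joint_efforts': array([-3.02397702e-04, -3.93683589e+01, -3.70174277e+01, -1.34553461e-04,
        7.19213524e-03,  1.00523238e-05]), 'tool_pos': array([ 0.14351982, -0.60766139,  0.23004038]), 'tool_rot': array([-7.39639681e-04,  7.84145981e-01, -6.20575552e-01, -7.20094596e-04]), 'contact_force': array([-1.0466861,  0.7059476, -0.3550211]), 'ft_torque': array([-0.00114046,  0.00120351,  0.01073976]), 'gripper_width': 1.0035796918334619} 0.0187
scene {'intrinsics': [[537.0816, 0.0, 273.9201], [0.0, 537.0816, 210.8674], [0.0, 0.0, 1.0]], 'position': [0.0678, 0.907, 0.6906], 'orientation': [-0.2335, -0.126, 0.4584, 0.8482]}
top {'intrinsics': [[389.6071, 0.0, 282.4764], [0.0, 389.6071, 207.019], [0.0, 0.0, 1.0]], 'position': [0.5028, 0.1005, 1.0489], 'orientation': [0.7075, 0.0158, -0.0263, -0.7061]}
wrist {'intrinsics': [[307.2903, 0.0, 273.6287], [0.0, 307.2903, 209.3065], [0.0, 0.0, 1.0]], 'position': [0.2165, -0.5906, 0.3728], 'orientation': [0.7752, -0.1169, 0.0944, -0.6137]}
```

View pics/scene0.png

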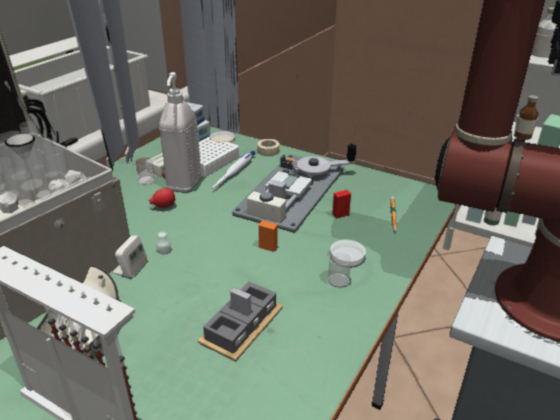

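View pics/top0.png

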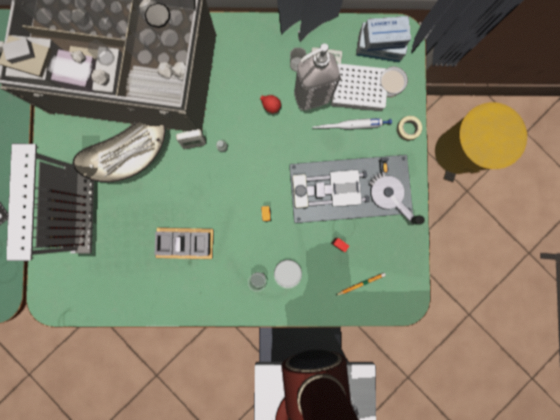

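View pics/wrist0.png

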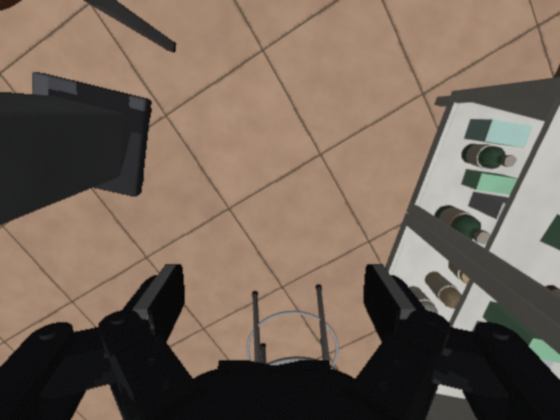

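Run:
```python
from h import *
f=load('top0'); im=f['img'][:,:,::-1]
a=cv2.resize(im[145:230,280:430],None,fx=5.3,fy=5.3,interpolation=cv2.INTER_CUBIC);cv2.imwrite('pics/c1.png',a)
a=cv2.resize(im[215:270,145:225],None,fx=9,fy=9,interpolation=cv2.INTER_CUBIC);cv2.imwrite('pics/c2.png',a)
f=load('scene0'); im=f['img'][:,:,::-1]
a=cv2.resize(im[270:360,190:300],None,fx=6,fy=6,interpolation=cv2.INTER_CUBIC);cv2.imwrite('pics/c3.png',a)
a=cv2.resize(im[135:235,230:370],None,fx=5.5,fy=5.5,interpolation=cv2.INTER_CUBIC);cv2.imwrite('pics/c4.png',a)
```

```text
(no output)
```

View pics/c1.png

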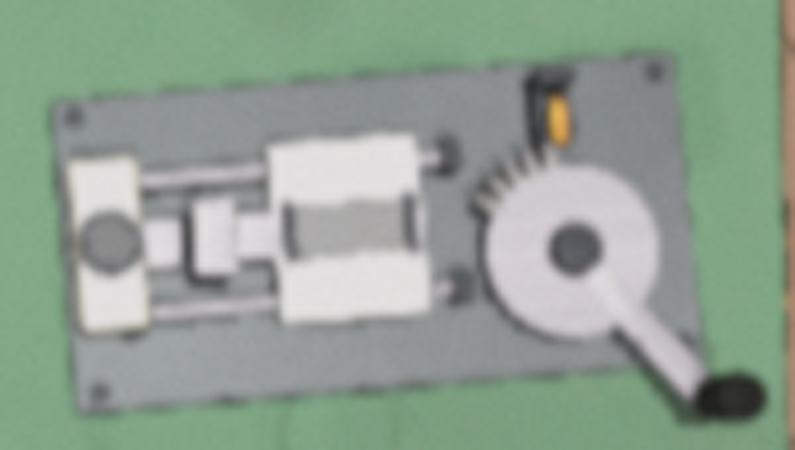

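View pics/c2.png

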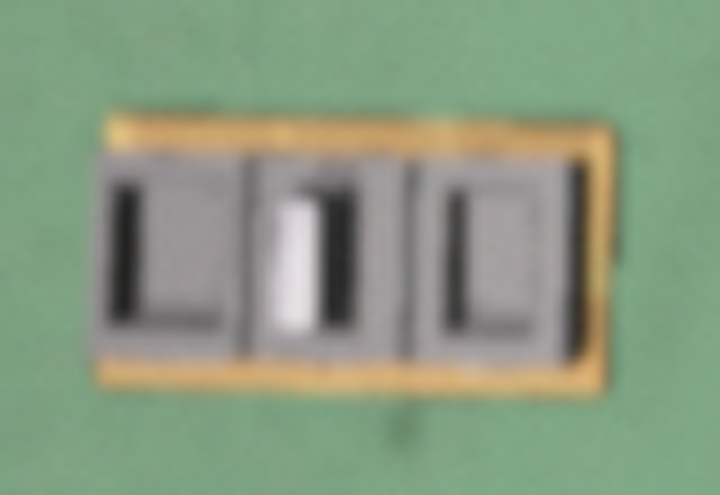

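View pics/c3.png

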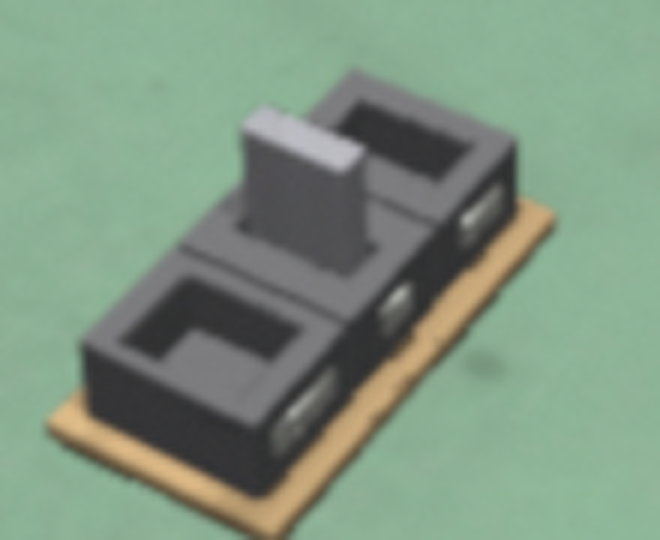

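View pics/c4.png

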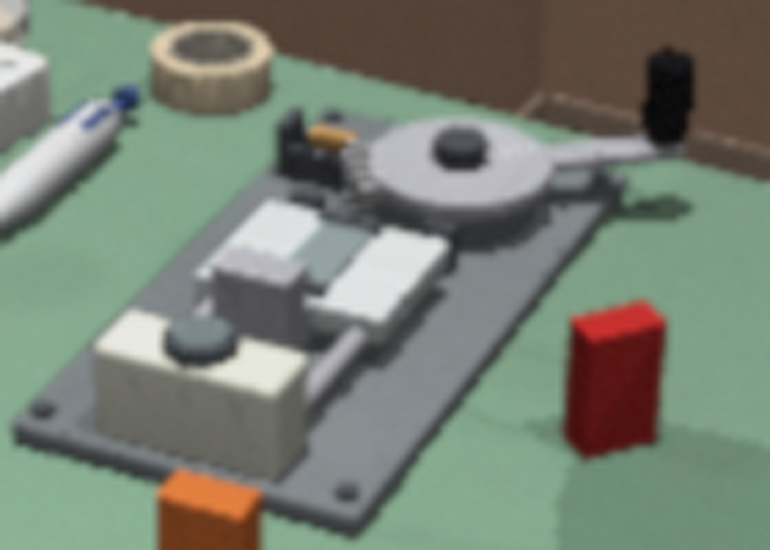

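Run:
```python
from h import *
f=load('top0');g=load('scene0')
c1=lambda u,v,z:at(f,280+(u+.5)/5.3-.5,145+(v+.5)/5.3-.5,z).round(4)
c2=lambda u,v,z:at(f,145+(u+.5)/9-.5,215+(v+.5)/9-.5,z).round(4)
c4=lambda u,v,z:at(g,230+(u+.5)/5.5-.5,135+(v+.5)/5.5-.5,z).round(4)
c3=lambda u,v,z:at(g,190+(u+.5)/6-.5,270+(v+.5)/6-.5,z).round(4)
P=[c1(*p,.012) for p in [(52,100),(672,55),(704,368),(80,412)]]
print('plate',P,np.mean(P,0), [np.linalg.norm(P[i]-P[(i+1)%4]) for i in range(4)])
print('plate yaw',np.degrees([np.arctan2(*((P[0]-P[1])[[0,1]]))*-1,np.arctan2(*((P[3]-P[2])[[0,1]]))*-1]))
B=[c1(*p,.072) for p in [(193,198),(233,198),(238,272),(196,275)]]; print('block',B,np.mean(B,0))
B=[c4(*p,.072) for p in [(217,262),(238,247),(303,272),(287,287)]]; print('block scene',np.mean(B,0))
print('pivot',c1(575,248,.045)); print('knob',c1(733,397,.08),c1(715,400,.08)); print('knob scene',c4(670,55,.08))
B=[c2(*p,.038) for p in [(447,187),(540,187),(540,333),(447,333)]]; print('mid',B,np.mean(B,0))
B=[c2(*p,.038) for p in [(415,157),(583,160),(578,360),(412,358)]]; print('holder',B,np.mean(B,0))
B=[c2(*p,.038) for p in [(108,183),(225,183),(225,325),(108,325)]]; print('thick',np.mean(B,0))
B=[c3(*p,.038) for p in [(370,100),(475,150),(432,185),(335,130)]]; print('mid scene',np.mean(B,0))
B=[c2(*p,.0) for p in [(100,118),(612,125),(603,392),(97,385)]]; print('rack',B)
```

```text
plate [array([0.6818, 0.0667, 0.012 ]), array([ 0.7063, -0.2493,  0.012 ]), array([ 0.5467, -0.2628,  0.012 ]), array([0.5239, 0.0526, 0.012 ])] [ 0.614675 -0.0982    0.012   ] [np.float64(0.31694833963912794), np.float64(0.1601699410001765), np.float64(0.31622302256477147), np.float64(0.15852829400457188)]
plate yaw [4.43336704 4.13467137]
block [array([0.6247, 0.0015, 0.072 ]), array([ 0.6247, -0.0176,  0.072 ]), array([ 0.5893, -0.0198,  0.072 ]), array([5.879e-01, 2.000e-04, 7.200e-02])] [ 0.60665  -0.008925  0.072   ]
block scene [ 0.603925 -0.007425  0.072   ]
pivot [ 0.604  -0.1887  0.045 ]
knob [ 0.5301 -0.2524  0.08  ] [ 0.5287 -0.2439  0.08  ]
knob scene [ 0.5328 -0.2611  0.08  ]
mid [array([0.4893, 0.3131, 0.038 ]), array([0.4894, 0.2865, 0.038 ]), array([0.4477, 0.286 , 0.038 ]), array([0.4477, 0.3125, 0.038 ])] [0.468525 0.299525 0.038   ]
holder [array([0.4979, 0.3224, 0.038 ]), array([0.4971, 0.2743, 0.038 ]), array([0.44  , 0.2751, 0.038 ]), array([0.4406, 0.3224, 0.038 ])] [0.4689  0.29855 0.038  ]
thick [0.470125 0.3928   0.038   ]
mid scene [0.466125 0.298475 0.038   ]
rack [array([0.5092, 0.4243, 0.    ]), array([0.5073, 0.2724, 0.    ]), array([0.4283, 0.2741, 0.    ]), array([0.4302, 0.4235, 0.    ])]
```

```bash
cat >> h.py <<'E'
def rel(P,yaw=None):
    """world displacement -> tool axes, cm; and turn units to bring tool x to yaw(deg)"""
    s=manip.state(); M=R.from_quat(s['tool_rot'],scalar_first=True).as_matrix()
    print('tcp',s['tool_pos'].round(4),'xyaw',np.degrees(np.arctan2(M[1,0],M[0,0])).round(2),'tilt',np.degrees(np.arccos(-M[2,2])).round(2),'t',round(s['time'],2),'F',s['contact_force'].round(1),'w',round(s['gripper_width'],3))
    print('cm',(M.T@(np.array(P)-s['tool_pos'])*100).round(2))
    if yaw is not None:
        d=(yaw-np.degrees(np.arctan2(M[1,0],M[0,0]))+180)%360-180; print('turn units',-d/6)
E
python3 - <<'E'
from h import *
f=load('wrist0'); print(at(f,273,209,.072), at(f,273,209,0))
rel([.605,-.06,.25],4.3)
E
```

```text
[ 0.12538414 -0.61053118  0.072     ] [ 0.10357854 -0.61529488  0.        ]
tcp [ 0.1435 -0.6078  0.2303] xyaw -76.72 tilt 0.09 t 0.15 F [-0.1  0.1 -0.1] w 1.0
cm [-42.72 -57.5   -1.89]
turn units -13.503578286041261
```

```bash
python3 -m crank '[[-2.1,-2.8,-0.2,0],[-2.1,-2.8,-0.2,0],[-2.1,-2.8,-0.2,0],[-2.1,-2.8,-0.2,0],[-2.1,-2.8,-0.2,0],[-2.1,-2.8,-0.2,0],[-2.1,-2.8,-0.2,0],[-2.1,-2.8,-0.2,0],[-2.1,-2.8,-0.2,0],[-2.1,-2.8,-0.2,0]]' 1
python3 -m crank '[[-2.1,-2.8,0,0],[-2.1,-2.8,0,0],[-2.1,-2.8,0,0],[-2.1,-2.8,0,0],[-2.1,-2.8,0,0],[-2.1,-2.8,0,0],[-2.1,-2.8,0,0],[-2.1,-2.8,0,0],[0,0,0,-1.1],[0,0,0,-1.1]]'
python3 -m crank '[[0,0,0,-1.1],[0,0,0,-1.1],[0,0,0,-1.1],[0,0,0,-1.1],[0,0,0,-1.1],[0,0,0,-1.1],[0,0,0,-1.1],[0,0,0,-1.1],[0,0,0,-1.1],[0,0,0,-1.1]]'
python3 - <<'E'
from h import *
rel([.606,-.01,.25],4.3)
E
```

```text
time: 0.98
tool_pos: [0.3685, -0.3379, 0.2512]
tool_rot: [-0.0, 0.784, -0.621, -0.0]
contact_force: [0.9, -0.5, 0.4]
gripper_width: 0.998
time: 1.82
tool_pos: [0.548, -0.1227, 0.2507]
tool_rot: [0.0, 0.853, -0.523, -0.001]
contact_force: [-0.8, -0.2, -0.4]
gripper_width: 0.998
time: 2.65
tool_pos: [0.547, -0.1245, 0.2509]
tool_rot: [-0.0, 1.0, 0.024, -0.0]
contact_force: [0.1, 0.9, 0.4]
gripper_width: 1.0
tcp [ 0.547  -0.1245  0.2509] xyaw 2.81 tilt 0.04 t 2.65 F [0.1 0.9 0.4] w 1.0
cm [  6.45 -11.15   0.09]
turn units -0.24888070729699052
```

```bash
python3 -c "
from h import *
grab('wrist','wa')"
python3 -m crank '[[2.1,-3.0,0,-0.25],[2.1,-3.0,0,0],[2.1,-3.0,0,0],[0,-2,0,0],[0,0,0,0]]'
python3 -c "
from h import *
grab('wrist','wb')
rel([.606,-.01,.25],4.3)"
```

```text
time: 3.12
tool_pos: [0.6034, -0.0074, 0.2507]
tool_rot: [-0.001, 0.999, 0.036, -0.001]
contact_force: [-0.1, -0.1, 0.5]
gripper_width: 1.001
tcp [ 0.6032 -0.0093  0.2508] xyaw 4.05 tilt 0.06 t 3.17 F [-0.9  0.2  0.6] w 1.004
cm [0.27 0.09 0.08]
turn units -0.04126992945964503
```

View pics/wa.png

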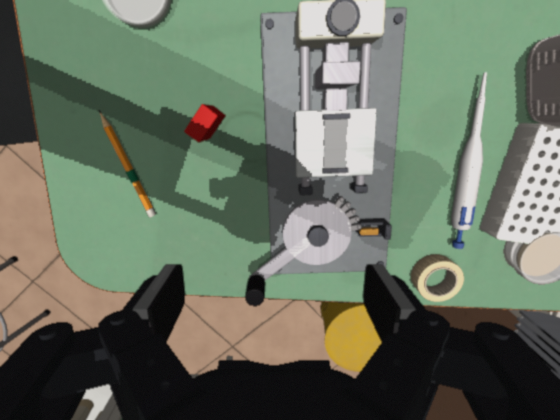

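View pics/wb.png

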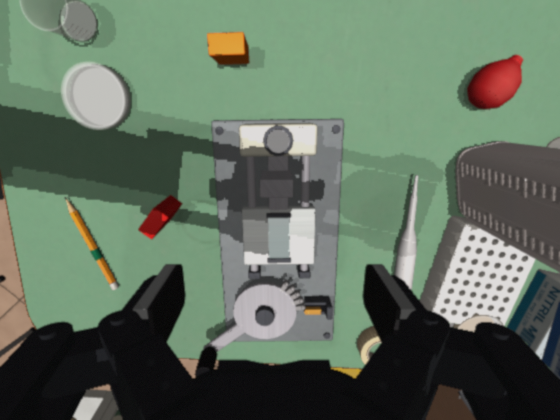

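Run:
```python
from h import *
im=load('wb')['img'][:,:,::-1]
a=cv2.resize(im[110:230,205:350],None,fx=5,fy=5,interpolation=cv2.INTER_CUBIC);a=cv2.convertScaleAbs(a,alpha=1.7,beta=20);cv2.imwrite('pics/wb1.png',a)
im=load('wa')['img'][:,:,::-1]
a=cv2.resize(im[0:110,255:415],None,fx=5,fy=5,interpolation=cv2.INTER_CUBIC);cv2.imwrite('pics/wa1.png',a)
a=cv2.resize(im[190:310,235:395],None,fx=5,fy=5,interpolation=cv2.INTER_CUBIC);cv2.imwrite('pics/wa2.png',a)
```

```text
(no output)
```

View pics/wb1.png

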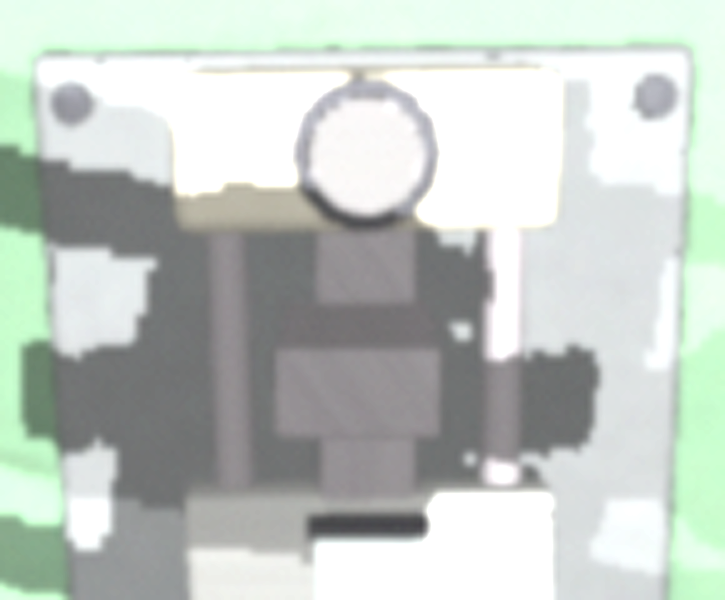

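View pics/wa1.png

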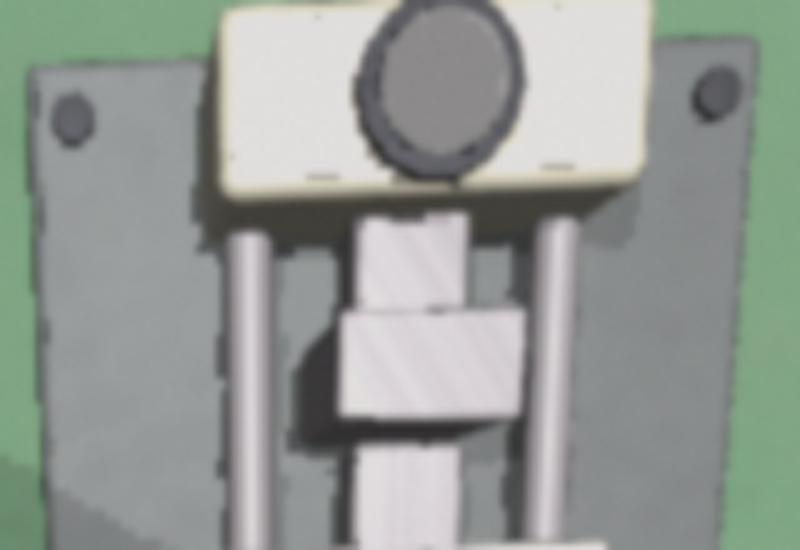

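View pics/wa2.png

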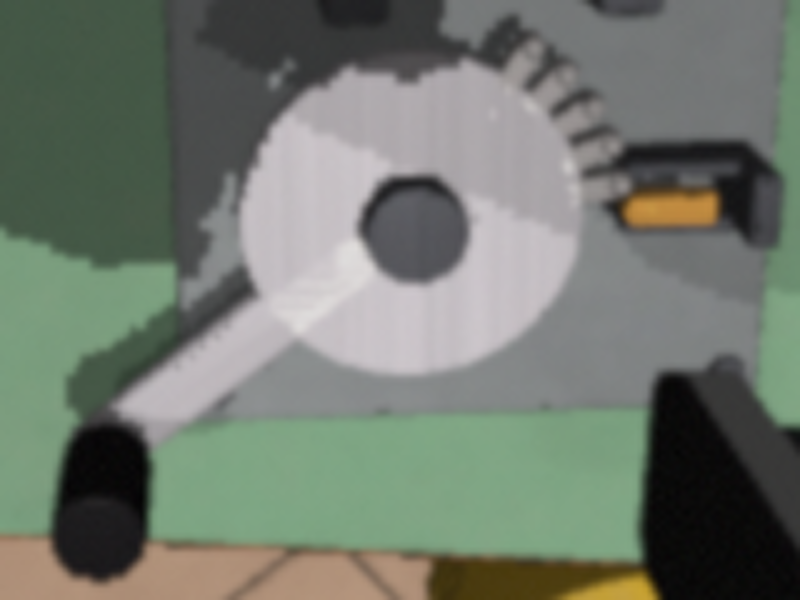

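Run:
```python
from h import *
b=load('wb');a=load('wa')
mk=lambda f,u0,v0:(lambda u,v,z:at(f,u0+(u+.5)/5-.5,v0+(v+.5)/5-.5,z))
wb=mk(b,205,110);wa1=mk(a,255,0);wa2=mk(a,235,190)
for nm,fn,pts in [('wb',wb,[(275,347),(440,347),(440,437),(277,437)]),('wa',wa1,[(338,311),(525,309),(518,416),(340,416)])]:
    B=np.array([fn(*p,.072) for p in pts]); print(nm,B.round(4)[:,:2].tolist(),B.mean(0).round(4),[np.linalg.norm(B[i]-B[(i+1)%4]).round(4) for i in range(4)])
    d=B[1]-B[0]+B[2]-B[3]; print('yaw',np.degrees(np.arctan2(d[1],d[0])))
P=np.array([wb(38,55,.012),wb(690,50,.012)]);print('plate +y corners',P.round(4),np.linalg.norm(P[0]-P[1]),np.degrees(np.arctan2(*(P[1]-P[0])[[1,0]])))
P=np.array([wa1(30,68,.012),wa1(755,38,.012)]);print('plate +y corners a',P.round(4),np.linalg.norm(P[0]-P[1]),np.degrees(np.arctan2(*(P[1]-P[0])[[1,0]])))
q=wa2(217,420,.012);print('near -y end',q.round(4))
print('knob',wa2(100,537,.08).round(4),'arm end',wa2(105,435,.044).round(4))
print('pivot',wa2(415,235,.050).round(4),wa2(415,232,.044).round(4))
print('disc ctr',wa2(410,215,.030).round(4))
print('noses wb', wb(366,303,.038), wb(368,437,.038), 'wa',wa1(415,213,.038),wa1(408,443,.038))
```

```text
wb [[0.5866, 0.0017], [0.6215, 0.0042], [0.6233, -0.0155], [0.5881, -0.018]] [ 0.6049 -0.0069  0.072 ] [np.float64(0.035), np.float64(0.0198), np.float64(0.0352), np.float64(0.0198)]
yaw 4.078833015340415
wa [[0.5861, 0.001], [0.6216, 0.003], [0.6228, -0.0159], [0.5882, -0.0175]] [ 0.6047 -0.0074  0.072 ] [np.float64(0.0356), np.float64(0.0189), np.float64(0.0346), np.float64(0.0186)]
yaw 3.044683008353572
plate +y corners [[0.5241 0.0559 0.012 ]
 [0.6791 0.0681 0.012 ]] 0.15543630752179954 4.483225466704323
plate +y corners a [[0.5229 0.0549 0.012 ]
 [0.679  0.0681 0.012 ]] 0.15664387251990938 4.821934508185281
near -y end [ 0.5584 -0.26    0.012 ]
knob [ 0.5298 -0.2543  0.08  ] arm end [ 0.5287 -0.2479  0.044 ]
pivot [ 0.6017 -0.1869  0.05  ] [ 0.6027 -0.1885  0.044 ]
disc ctr [ 0.6034 -0.1895  0.03  ]
noses wb [0.60599336 0.00654278 0.038     ] [ 0.60888281 -0.02559147  0.038     ] wa [0.60487028 0.02544652 0.038     ] [ 0.60824476 -0.01890831  0.038     ]
```

```bash
python3 -m crank '[[0.2,-0.15,2.5,-0.04],[0,0,3,0],[0,0,3,0],[0,0,3,0],[0,0,3,0],[0,0,2,0],[0,0,1,0],[0,0,0,0]]'
python3 -c "
from h import *
grab('wrist','wc')
rel([.605,-.0075,.04],4.3)"
```

```text
time: 3.83
tool_pos: [0.6028, -0.01, 0.0731]
tool_rot: [-0.0, 0.999, 0.036, -0.003]
contact_force: [-0.8, 0.1, -0.9]
gripper_width: 0.998
tcp [ 0.6044 -0.01    0.0754] xyaw 4.13 tilt 0.12 t 3.88 F [ 0.1 -0.3  0.3] w 1.001
cm [ 0.09 -0.25  3.54]
turn units -0.027905709346157437
```

View pics/wc.png

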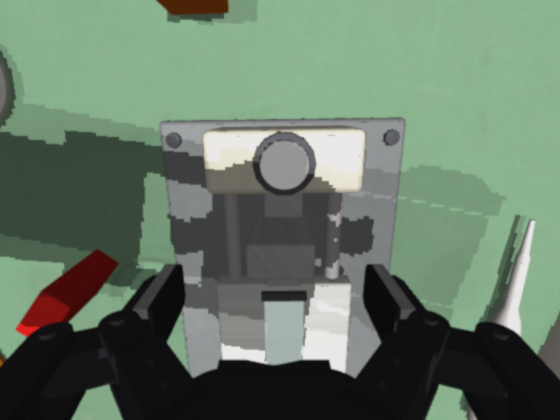

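Run:
```python
from h import *
im=load('wc')['img'][:,:,::-1]
a=cv2.resize(im[180:310,200:370],None,fx=4.5,fy=4.5,interpolation=cv2.INTER_CUBIC);a=cv2.convertScaleAbs(a,alpha=2.2,beta=10);cv2.imwrite('pics/wc1.png',a)
```

```text
(no output)
```

View pics/wc1.png

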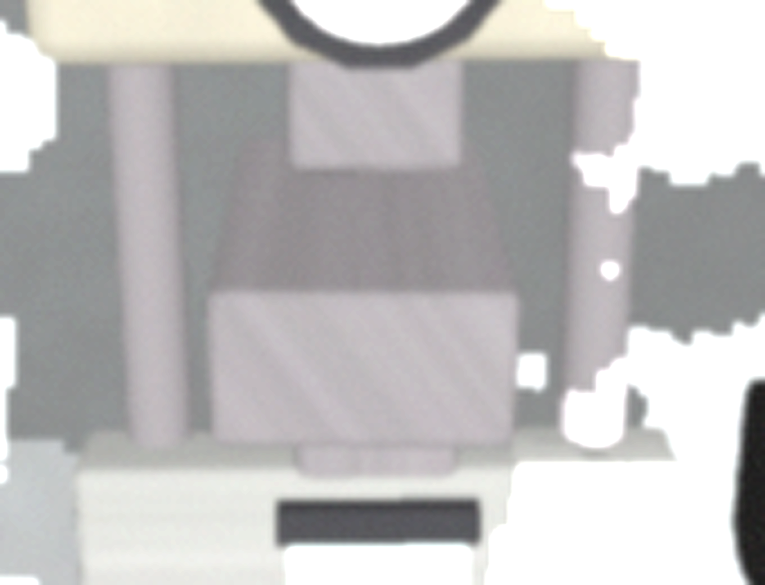

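Run:
```python
from h import *
c=load('wc')
B=np.array([at(c,200+(u+.5)/4.5-.5,180+(v+.5)/4.5-.5,.072) for u,v in [(210,291),(517,291),(516,442),(212,440)]])
print(B.round(4)[:,:2].tolist(),B.mean(0).round(4)); d=B[1]-B[0]+B[2]-B[3]; print('yaw',np.degrees(np.arctan2(d[1],d[0])))
rel([*B.mean(0)[:2],.04],4.3)
```

```text
[[0.587, 0.0016], [0.6215, 0.0041], [0.6235, -0.0149], [0.5881, -0.0173]] [ 0.605  -0.0066  0.072 ]
yaw 4.02864962705208
tcp [ 0.6044 -0.01    0.0754] xyaw 4.13 tilt 0.12 t 3.88 F [ 0.1 -0.3  0.3] w 1.001
cm [ 0.1  -0.34  3.54]
turn units -0.027905709346157437
```

```bash
python3 -m crank '[[0.1,-0.3,0.5,0],[0,0,1,0],[0,0,1,0],[0,0,1,0],[0,0,0,0],[0,0,0,0]]'
python3 -c "
from h import *
rel([.605,-.007,.04],4.2)"
python3 -m crank '[[0,0,0,0],[0,0,0,0],[0,0,0,0],[0,0,0,0],[0,0,0,0],[0,0,0,0],[0,0,0,0],[0,0,0,0]]' 0.2
python3 -c "
from h import *
rel([.605,-.007,.04],4.2)"
```

```text
time: 4.38
tool_pos: [0.6051, -0.0061, 0.04]
tool_rot: [-0.0, 0.999, 0.037, -0.001]
contact_force: [-0.1, -0.0, 0.1]
gripper_width: 0.997
tcp [ 0.6051 -0.0061  0.04  ] xyaw 4.23 tilt 0.13 t 4.38 F [-0.1 -0.   0.1] w 0.997
cm [-0.01  0.09  0.  ]
turn units 0.004529180439286999
time: 5.05
tool_pos: [0.6065, -0.0064, 0.042]
tool_rot: [0.0, 0.999, 0.037, 0.001]
contact_force: [-0.4, 0.5, 3.5]
gripper_width: 0.414
tcp [ 0.6065 -0.0064  0.042 ] xyaw 4.22 tilt 0.07 t 5.05 F [-0.4  0.5  3.5] w 0.414
cm [-0.15  0.05  0.2 ]
turn units 0.003157356727115257
```

```bash
python3 -m crank '[[0,0,0,0],[0,0,-1,0],[0,0,-2,0],[0,0,-3,0],[0,0,-3,0],[0,0,-3,0],[0,0,-2,0],[0,0,0,0]]'
python3 -c "
from h import *
grab('wrist','wd');grab('scene','sd')
rel([.468,.2994,.18],-0.7)"
```

```text
time: 5.72
tool_pos: [0.6086, -0.0066, 0.1876]
tool_rot: [0.001, 0.999, 0.037, 0.005]
contact_force: [1.1, 0.7, -0.1]
gripper_width: 0.409
tcp [ 0.6059 -0.0063  0.1816] xyaw 4.22 tilt 0.04 t 5.82 F [ 0.3 -0.  -2.4] w 0.415
cm [-11.5  -31.5    0.15]
turn units 0.8202289782087698
```

View pics/wd.png

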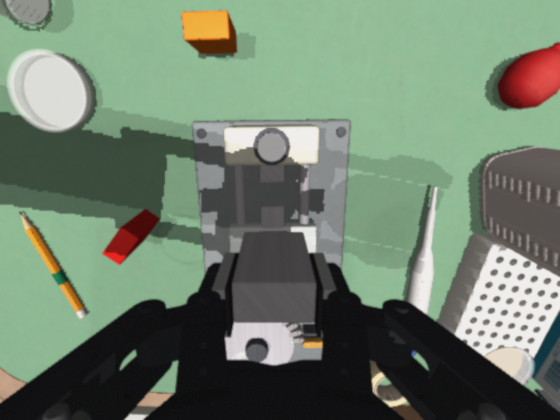

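View pics/sd.png

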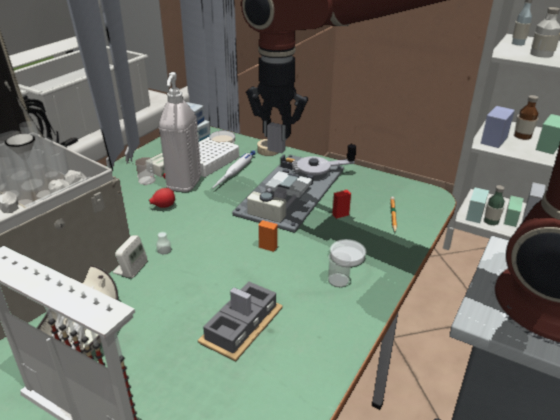

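```bash
python3 -m crank '[[0,-1,0,0.4],[-1.2,-2.5,0,0.42],[-2.1,-3.2,0,0],[-2.1,-3.2,0,0],[-2.1,-3.2,0,0],[-2.1,-3.2,0,0],[-1.5,-2.5,0,0],[-0.4,-1,0,0],[0,0,0,0],[0,0,0,0]]'
python3 -c "
from h import *
f=grab('wrist','we')
rel([.468,.2994,.18],-0.7)"
```

```text
time: 6.65
tool_pos: [0.4907, 0.1922, 0.1795]
tool_rot: [0.001, 1.0, -0.006, -0.001]
contact_force: [0.2, 0.4, -1.6]
gripper_width: 0.411
tcp [0.4913 0.1917 0.1799] xyaw -0.71 tilt 0.13 t 6.7 F [-1.  -0.4 -1.1] w 0.411
cm [ -2.46 -10.74  -0.02]
turn units -0.0023768951619634513
```

View pics/we.png

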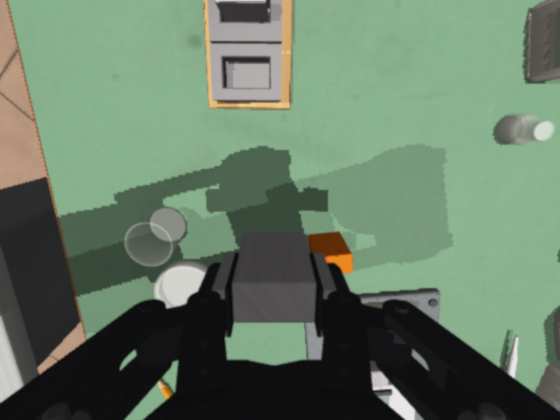

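```bash
python3 -m crank '[[-1.2,-2,0,0],[-1.2,-2.5,0,0],[0,-1,0,0],[0,0,0,0],[0,0,0,0],[0,0,0,0]]'
python3 -c "
from h import *
f=grab('wrist','wf')
im=f['img'][:,:,::-1]
a=cv2.resize(im[30:190,170:370],None,fx=4,fy=4,interpolation=cv2.INTER_CUBIC);cv2.imwrite('pics/wf1.png',a)
a=cv2.resize(im[200:340,200:350],None,fx=4,fy=4,interpolation=cv2.INTER_CUBIC);cv2.imwrite('pics/wf2.png',cv2.convertScaleAbs(a,alpha=2))
rel([.468,.2994,.18],-0.7)"
```

```text
time: 7.2
tool_pos: [0.4689, 0.2466, 0.1811]
tool_rot: [0.0, 1.0, -0.007, -0.0]
contact_force: [-0.5, -0.8, -1.3]
gripper_width: 0.411
tcp [0.4688 0.2467 0.1811] xyaw -0.79 tilt 0.04 t 7.25 F [-0.3 -1.1 -1.4] w 0.413
cm [-0.15 -5.27  0.11]
turn units -0.014357894410001867
```

View pics/wf1.png

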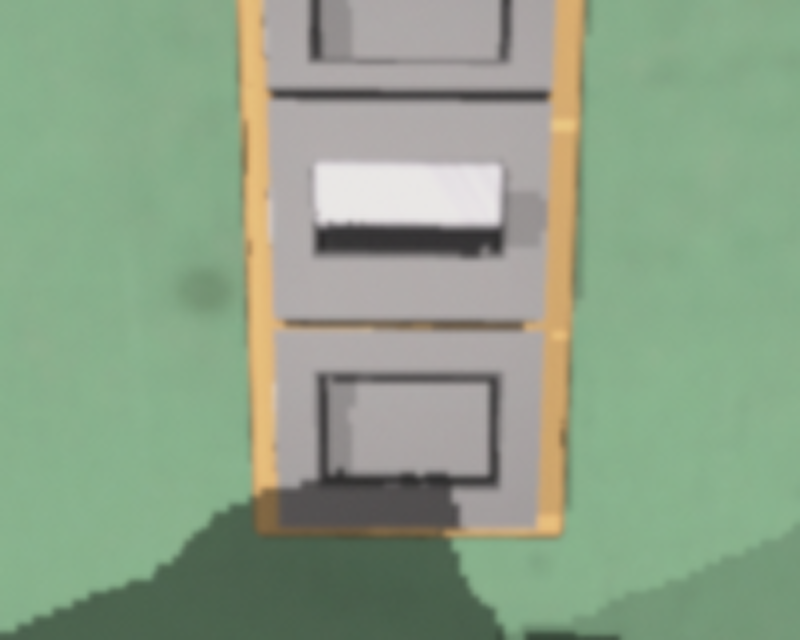

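View pics/wf2.png

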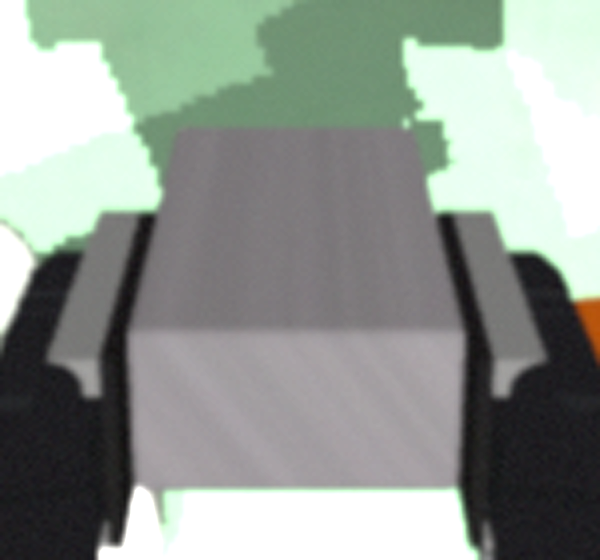

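Run:
```python
from h import *
f=load('wf')
m=lambda u0,v0:(lambda u,v,z:at(f,u0+(u+.5)/4-.5,v0+(v+.5)/4-.5,z))
w1=m(170,30);w2=m(200,200)
yw=lambda B:np.degrees(np.arctan2(*(B[1]-B[0]+B[2]-B[3])[[1,0]])).round(2)
def rep(n,B):
    B=np.array(B);print(n,B.mean(0).round(4),[np.linalg.norm(B[i]-B[(i+1)%4]).round(4) for i in range(4)],yw(B))
rep('pocket',[w1(*p,.038) for p in [(317,373),(501,373),(498,487),(321,486)]])
rep('holder',[w1(*p,.038) for p in [(275,331),(545,330),(538,526),(279,527)]])
rep('thinholder',[w1(*p,.038) for p in [(271,97),(550,97),(545,321),(274,322)]])
rep('thin top',[w1(*p,.076) for p in [(313,163),(503,162),(501,223),(315,226)]])
rep('board',[w1(*p,.0) for p in [(246,120),(577,125),(563,535),(257,533)]])
L=w1(246,120,.008)-w1(257,533,.008);print('board dir L',np.degrees(np.arctan2(-L[0],L[1])))
for z in (.211,.215): rep('blk top %.3f'%z,[w2(*p,z) for p in [(128,328),(465,328),(460,487),(133,487)]])
a,b=w2(180,128,.151),w2(414,128,.151);print('bottom +y edge',a.round(4),b.round(4),np.linalg.norm(a-b))
```

```text
pocket [0.467  0.3022 0.038 ] [np.float64(0.0412), np.float64(0.0252), np.float64(0.0407), np.float64(0.025)] -0.97
holder [0.467  0.3021 0.038 ] [np.float64(0.0598), np.float64(0.0434), np.float64(0.0601), np.float64(0.0434)] -0.6
thinholder [0.4679 0.3481 0.038 ] [np.float64(0.0587), np.float64(0.0448), np.float64(0.0599), np.float64(0.045)] -0.72
thin top [0.4677 0.3479 0.076 ] [np.float64(0.0351), np.float64(0.0105), np.float64(0.0349), np.float64(0.0108)] -0.25
board [0.4675 0.3222 0.    ] [np.float64(0.0793), np.float64(0.0983), np.float64(0.0806), np.float64(0.0989)] -1.4
board dir L -1.4919568934337188
blk top 0.211 [0.4679 0.2464 0.211 ] [np.float64(0.0349), np.float64(0.0194), np.float64(0.0354), np.float64(0.0194)] -0.79
blk top 0.215 [0.4679 0.2491 0.215 ] [np.float64(0.0336), np.float64(0.0187), np.float64(0.0341), np.float64(0.0188)] -0.79
bottom +y edge [0.4505 0.255  0.151 ] [0.4857 0.2545 0.151 ] 0.03520188225615727
```

```bash
python3 -m crank '[[-0.1,-2.5,1,0],[0,-2.2,2,0],[0,-0.7,2.5,0],[0,0,2.5,0],[0,0,1.5,0],[0,0,0,0],[0,0,0,0],[0,0,0,0]]'
python3 -c "
from h import *
f=grab('wrist','wg')
im=f['img'][:,:,::-1]
a=cv2.resize(im[150:330,190:360],None,fx=4,fy=4,interpolation=cv2.INTER_CUBIC)[:600];cv2.imwrite('pics/wg1.png',cv2.convertScaleAbs(a,alpha=1.8))
rel([.467,.301,.046],-0.8)"
```

```text
time: 7.92
tool_pos: [0.469, 0.3017, 0.0877]
tool_rot: [-0.0, 1.0, -0.007, 0.001]
contact_force: [0.5, -0.1, -0.7]
gripper_width: 0.409
tcp [0.4693 0.3019 0.0883] xyaw -0.75 tilt 0.19 t 7.97 F [ 0.   0.  -1.4] w 0.411
cm [-0.24  0.1   4.23]
turn units 0.00894429268566436
```

View pics/wg1.png

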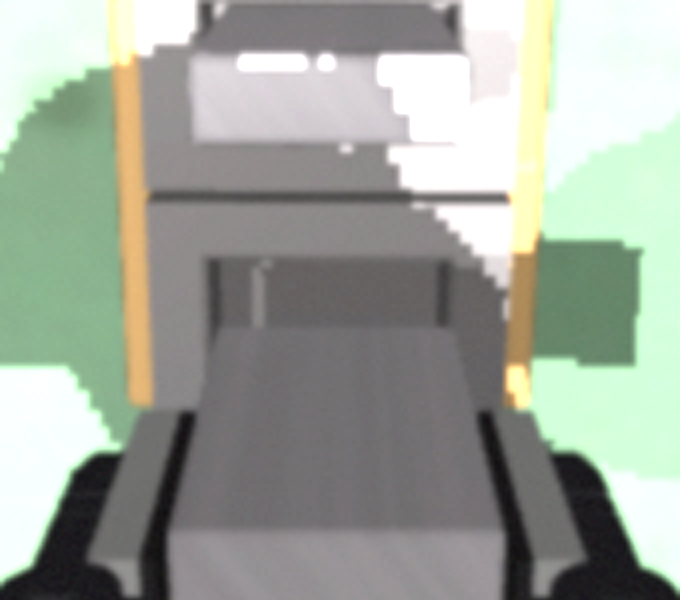

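Run:
```python
from h import *
f=load('wg')
w=lambda u,v,z:at(f,190+(u+.5)/4-.5,150+(v+.5)/4-.5,z)
a,b=w(207,258,.038),w(447,258,.038);c=(a+b)/2;print('pocket +y edge',a.round(4),b.round(4),np.linalg.norm(a-b).round(4),'-> centre',c[0].round(4),(c[1]-.012).round(4))
h,i=w(147,196,.038),w(510,196,.038);print('seam',h.round(4),i.round(4),(h+i)[:2]/2-np.array([0,.023]))
for z in (.056,.058,.060):
    a,b=w(216,327,z),w(457,327,z);d=(a+b)/2;print('blk',z,a.round(4),b.round(4),np.linalg.norm(a-b).round(4),'-> centre',d[0].round(4),(d[1]-.01).round(4))
B=[w(190,57,.076),w(466,57,.076),w(463,143,.076),w(192,141,.076)];print('thin',np.mean(B,0))
```

```text
pocket +y edge [0.447  0.3148 0.038 ] [0.4865 0.3143 0.038 ] 0.0395 -> centre 0.4667 0.3026
seam [0.4377 0.3255 0.038 ] [0.4966 0.3247 0.038 ] [0.46715301 0.30212265]
blk 0.056 [0.4499 0.3097 0.056 ] [0.4865 0.3091 0.056 ] 0.0366 -> centre 0.4682 0.2994
blk 0.058 [0.4501 0.3104 0.058 ] [0.4863 0.3099 0.058 ] 0.0362 -> centre 0.4682 0.3002
blk 0.06 [0.4503 0.3112 0.06  ] [0.4861 0.3107 0.06  ] 0.0358 -> centre 0.4682 0.301
thin [0.46757702 0.34807159 0.076     ]
```

```bash
python3 -m crank '[[-0.14,-0.2,0.5,0],[0,0,1,0],[0,0,0,0],[0,0,0,0],[0,0,0,0]]'
python3 - <<'E'
from h import *
f=grab('wrist','wh')
im=f['img'][:,:,::-1]
a=cv2.resize(im[200:330,190:360],None,fx=4.5,fy=4.5,interpolation=cv2.INTER_CUBIC);cv2.imwrite('pics/wh1.png',cv2.convertScaleAbs(a,alpha=2.2))
rel([.467,.302,.046],-0.8)
E
```

```text
time: 8.38
tool_pos: [0.4662, 0.3038, 0.0711]
tool_rot: [0.0, 1.0, -0.006, -0.0]
contact_force: [-0.2, 0.0, -0.6]
gripper_width: 0.413
tcp [0.4664 0.3039 0.0714] xyaw -0.69 tilt 0.0 t 8.43 F [-0.   0.8 -0.3] w 0.41
cm [0.06 0.19 2.54]
turn units 0.01772942669762756
```

View pics/wh1.png

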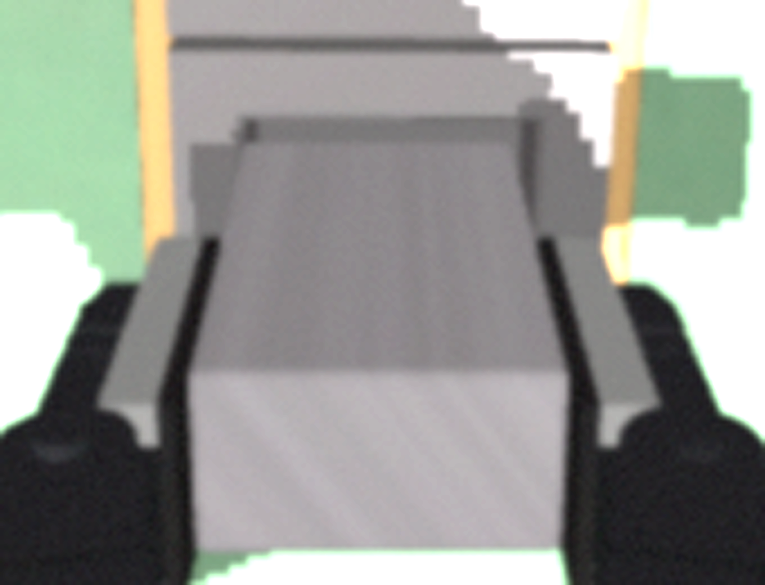

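Run:
```python
from h import *
f=load('wh')
w=lambda u,v,z:at(f,190+(u+.5)/4.5-.5,200+(v+.5)/4.5-.5,z)
a,b=w(240,118,.038),w(538,118,.038);c=(a+b)/2;print('pocket +y edge',a.round(4),b.round(4),np.linalg.norm(a-b).round(4),'-> centre',c[0].round(4),(c[1]-.012).round(4))
h,i=w(170,44,.038),w(610,44,.038);print('seam',h.round(4),i.round(4),(h+i)[:2]/2-np.array([0,.023]))
for z in (.0414,):
    a,b=w(238,140,z),w(518,140,z);d=(a+b)/2;print('blk',z,a.round(4),b.round(4),np.linalg.norm(a-b).round(4),'-> centre',d[0].round(4),(d[1]-.01).round(4))
```

```text
pocket +y edge [0.4466 0.3148 0.038 ] [0.4869 0.3143 0.038 ] 0.0403 -> centre 0.4668 0.3026
seam [0.4377 0.3254 0.038 ] [0.4963 0.3247 0.038 ] [0.46699733 0.30204651]
blk 0.0414 [0.4466 0.313  0.0414] [0.4839 0.3125 0.0414] 0.0373 -> centre 0.4652 0.3027
```

```bash
python3 -m crank '[[0.14,0.02,0,0],[0,0,0.3,0],[0,0,0.3,0],[0,0,0.3,0],[0,0,0.2,0],[0,0,0,0],[0,0,0,0]]'
python3 -c "
from h import *
rel([.467,.302,.046],-0.8)"
```

```text
time: 9.02
tool_pos: [0.4676, 0.3035, 0.06]
tool_rot: [0.0, 1.0, -0.006, -0.0]
contact_force: [0.3, 0.3, -1.8]
gripper_width: 0.41
tcp [0.4676 0.3035 0.06  ] xyaw -0.7 tilt 0.04 t 9.02 F [ 0.3  0.3 -1.8] w 0.41
cm [-0.05  0.15  1.4 ]
turn units 0.017146585100585792
```

Bottom is at about 0.030, below the mouth and with no force, so it is inside the pocket.

```bash
python3 -m crank '[[0,0,0.4,0],[0,0,0.4,0],[0,0,0.3,0],[0,0,0.2,0],[0,0,0,0],[0,0,0,0]]'
python3 -c "
from h import *
rel([.467,.302,.046],-0.8)"
```

```text
time: 9.52
tool_pos: [0.4676, 0.3036, 0.047]
tool_rot: [0.0, 1.0, -0.006, -0.0]
contact_force: [-0.1, -0.1, -0.5]
gripper_width: 0.411
tcp [0.4676 0.3036 0.047 ] xyaw -0.7 tilt 0.03 t 9.52 F [-0.1 -0.1 -0.5] w 0.411
cm [-0.06  0.16  0.1 ]
turn units 0.017093943635056046
```

```bash
python3 -m crank '[[0,0,0.1,0],[0,0,0.1,0],[0,0,0.05,0],[0,0,0,0],[0,0,0,0]]'
python3 -c "
from h import *
rel([.467,.302,.046],-0.8)
f=grab('wrist','wi')
im=f['img'][:,:,::-1]
a=cv2.resize(im[200:330,190:360],None,fx=4.5,fy=4.5,interpolation=cv2.INTER_CUBIC);cv2.imwrite('pics/wi1.png',cv2.convertScaleAbs(a,alpha=2.2))"
```

```text
time: 9.93
tool_pos: [0.4681, 0.3038, 0.046]
tool_rot: [-0.0, 1.0, -0.006, 0.0]
contact_force: [-2.8, -1.3, 6.0]
gripper_width: 0.412
tcp [0.4681 0.3038 0.046 ] xyaw -0.69 tilt 0.01 t 9.93 F [-2.8 -1.3  6. ] w 0.412
cm [-0.11  0.18  0.  ]
turn units 0.017559360870151863
```

View pics/wi1.png

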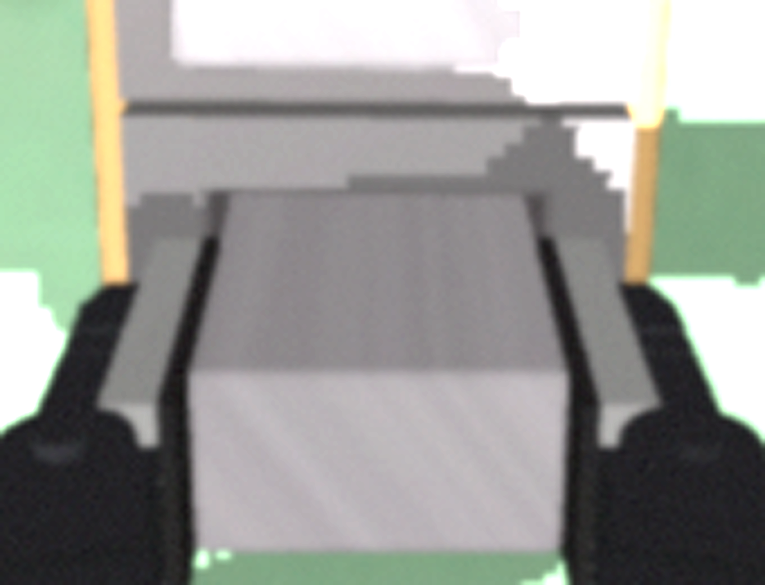

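```bash
python3 -m crank '[[0,0,0,0],[0,0,0,0],[0,0,0,0],[0,0,0,0],[0,0,-1,0],[0,0,-2,0],[0,0,-3,0],[0,0,-3,0],[0,0,-3,0],[0,0,0,0]]' 0.8
python3 -c "
from h import *
rel([.467,.302,.046],-0.8)
f=grab('wrist','wj');g=grab('scene','sj');t=grab('top','tj')
im=f['img'][:,:,::-1]
cv2.imwrite('pics/wj1.png',cv2.resize(im[60:320,150:400],None,fx=2.3,fy=2.3,interpolation=cv2.INTER_CUBIC))
cv2.imwrite('pics/sj1.png',cv2.resize(g['img'][250:360,180:310,::-1],None,fx=5,fy=5,interpolation=cv2.INTER_CUBIC))"
```

```text
time: 10.82
tool_pos: [0.4716, 0.3055, 0.1736]
tool_rot: [-0.003, 1.0, -0.006, 0.006]
contact_force: [0.6, -0.0, 0.9]
gripper_width: 0.806
tcp [0.4716 0.3055 0.1736] xyaw -0.7 tilt 0.77 t 10.82 F [ 0.6 -0.   0.9] w 0.806
cm [-0.61  0.43 12.75]
turn units 0.017146075527638988
```

View pics/wj1.png

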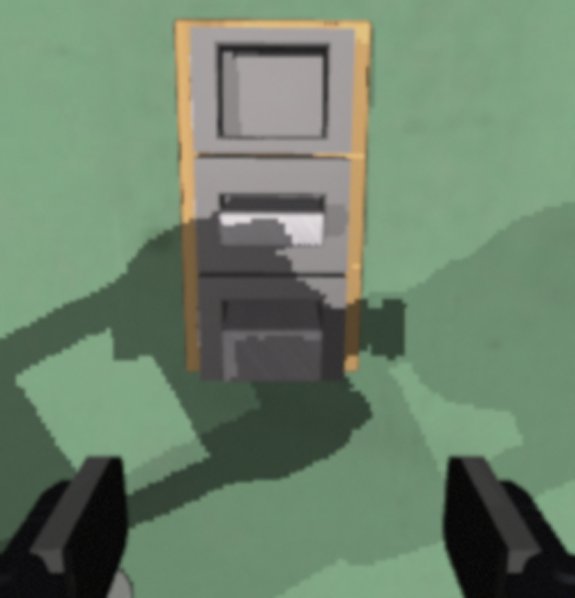

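View pics/sj1.png

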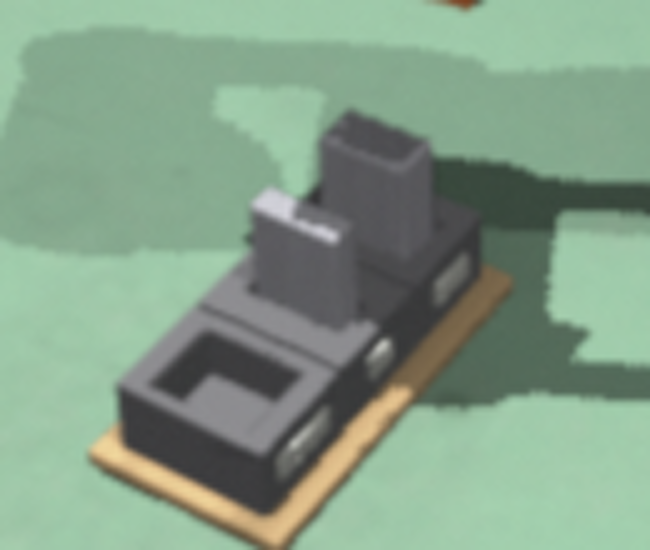

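```bash
python3 -m crank '[[0,1.5,-1.5,0],[0.4,3.2,-1.5,0],[0.4,3.8,0,0],[0.4,3.8,0,0],[0.4,3.8,0,0],[0.4,3.8,0,0],[0.4,3.8,0,0],[0.4,3.8,0,0],[0.4,3.8,0,0],[0.4,3.8,0,0]]'
python3 -m crank '[[0.4,3.8,0,0],[0.4,3.8,0,0],[0.4,3.8,0,0],[0.4,3.2,0,0],[0,1,0,0],[0,0,0,1.1],[0,0,0,1.1],[0,0,0,1.1],[0,0,0,1.1],[0,0,0,1.1]]'
python3 -m crank '[[0,0,0,1.1],[0,0,0,1.1],[0,0,0,1.1],[0,0,0,1.0],[0,0,0,0.9],[0,0,0,0],[0,0,0,0]]'
python3 -c "
from h import *
rel([.531,-.256,.2],-65)
grab('wrist','wk')"
```

```text
time: 11.8
tool_pos: [0.4981, -0.0493, 0.1927]
tool_rot: [-0.0, 1.0, -0.006, -0.002]
contact_force: [0.3, 0.1, 0.7]
gripper_width: 0.802
time: 12.63
tool_pos: [0.5126, -0.2029, 0.1927]
tool_rot: [-0.001, 0.956, -0.292, -0.002]
contact_force: [-0.1, 0.2, 0.7]
gripper_width: 0.797
time: 13.22
tool_pos: [0.5129, -0.2031, 0.1933]
tool_rot: [-0.0, 0.845, -0.535, -0.001]
contact_force: [-0.3, 0.0, 0.4]
gripper_width: 0.806
tcp [ 0.5129 -0.2031  0.1933] xyaw -64.73 tilt 0.16 t 13.22 F [-0.3  0.   0.4] w 0.806
cm [ 5.55  0.62 -0.68]
turn units 0.044509768119183946
```

View pics/wk.png

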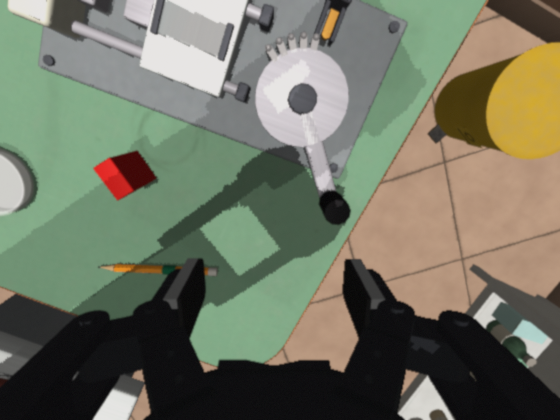

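Run:
```python
from h import *
im=load('wk')['img'][:,:,::-1]
cv2.imwrite('pics/wk1.png',cv2.convertScaleAbs(cv2.resize(im[30:240,240:420],None,fx=2.8,fy=2.8,interpolation=cv2.INTER_CUBIC)))
cv2.imwrite('pics/wk2.png',cv2.convertScaleAbs(cv2.resize(im[170:240,290:390],None,fx=7,fy=7,interpolation=cv2.INTER_CUBIC),alpha=2.5,beta=10))
```

```text
(no output)
```

View pics/wk1.png

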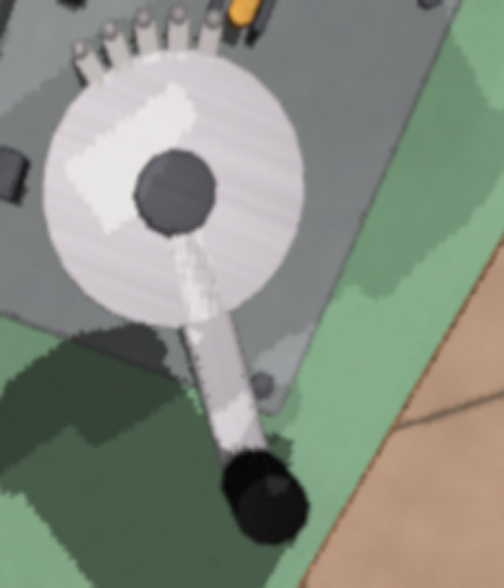

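View pics/wk2.png

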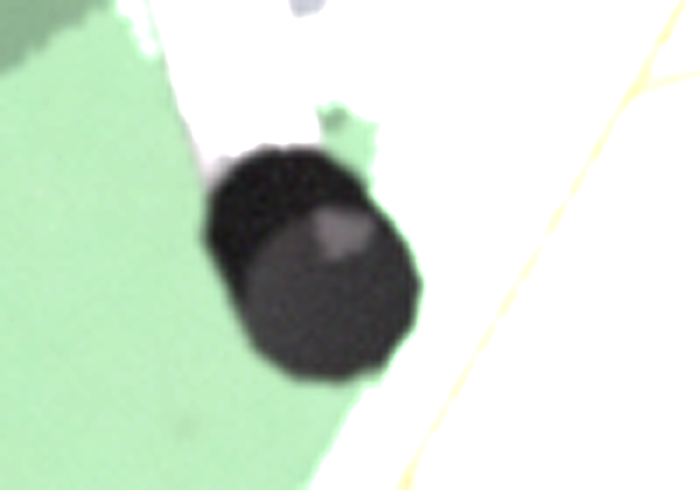

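Run:
```python
from h import *
f=load('wk')
w2=lambda u,v,z:at(f,290+(u+.5)/7-.5,170+(v+.5)/7-.5,z)
w1=lambda u,v,z:at(f,240+(u+.5)/2.8-.5,30+(v+.5)/2.8-.5,z)
k=w2(333,294,.08);print('knob top',k.round(4),'dia',np.linalg.norm(w2(246,294,.08)-w2(420,294,.08)).round(4))
print('knob bottom',w2(282,224,.044).round(4))
for z in(.038,.045,.05):print('hub',z,w1(176,191,z).round(4))
print('disc',w1(173,187,.03).round(4), 'plate corner',w1(275,412,.012).round(4))
for z in(.038,.045,.05): print(np.linalg.norm((k-w1(176,191,z))[:2]).round(4))
t=load('tj');
```

```text
knob top [ 0.5301 -0.2554  0.08  ] dia 0.0217
knob bottom [ 0.5289 -0.2558  0.044 ]
hub 0.038 [ 0.6038 -0.1883  0.038 ]
hub 0.045 [ 0.6033 -0.1879  0.045 ]
hub 0.05 [ 0.6029 -0.1876  0.05  ]
disc [ 0.6051 -0.1872  0.03  ] plate corner [ 0.5511 -0.2597  0.012 ]
0.0997
0.0996
0.0995
```

```bash
python3 - <<'E'
from h import *
rel([.530,-.2555,.047],-65)
E
python3 -m crank '[[2.5,0.3,0,0.05],[2.5,0.3,0,0],[0.4,0,1,0],[0,0,2.5,0],[0,0,2.5,0],[0,0,2,0],[0,0,0,0],[0,0,0,0]]'
python3 - <<'E'
from h import *
rel([.530,-.2555,.047],-65)
f=grab('wrist','wl')
E
```

```text
tcp [ 0.5131 -0.2033  0.1936] xyaw -64.75 tilt 0.13 t 13.27 F [ 0.5  0.4 -0.1] w 0.8
cm [ 5.47  0.68 14.65]
turn units 0.04234602101069148
time: 13.93
tool_pos: [0.5297, -0.2543, 0.1129]
tool_rot: [-0.0, 0.843, -0.538, -0.002]
contact_force: [1.3, -0.4, 1.2]
gripper_width: 0.803
tcp [ 0.5297 -0.2543  0.1129] xyaw -65.14 tilt 0.24 t 13.93 F [ 1.3 -0.4  1.2] w 0.803
cm [0.14 0.01 6.59]
turn units -0.023563952453334498
```

View pics/wl.png

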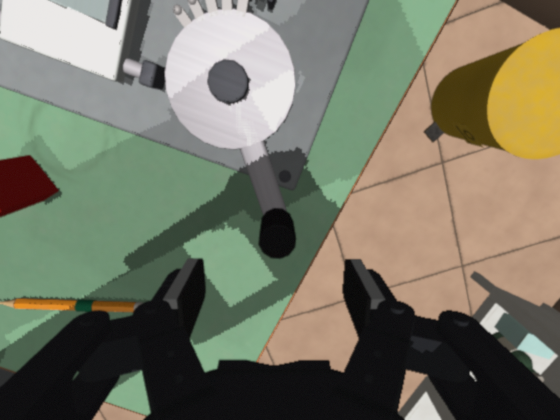

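```bash
python3 -c "
from h import *
f=load('wl'); print(at(f,277,240,.08),at(f,228,82,.045))"
python3 -m crank '[[0.1,0,1.5,0],[0,0,2,0],[0,0,2,0],[0,0,1,0],[0,0,0,0],[0,0,0,0]]'
python3 - <<'E'
from h import *
rel([.530,-.2555,.047],-65)
E
```

```text
[ 0.53076752 -0.25538452  0.08      ] [ 0.60258021 -0.18777022  0.045     ]
time: 14.48
tool_pos: [0.5319, -0.2566, 0.0508]
tool_rot: [-0.0, 0.843, -0.539, 0.001]
contact_force: [1.2, -0.0, 0.1]
gripper_width: 0.801
tcp [ 0.5319 -0.2566  0.0508] xyaw -65.18 tilt 0.06 t 14.48 F [ 1.2 -0.   0.1] w 0.801
cm [-0.18  0.12  0.38]
turn units -0.030459981461281888
```

```bash
python3 -m crank '[[-0.1,0.1,0.35,0],[0,0,0,0],[0,0,0,0]]'
python3 -m crank '[[0,0,0,0],[0,0,0,0],[0,0,0,0],[0,0,0,0],[0,0,0,0],[0,0,0,0],[0,0,0,0],[0,0,0,0]]' 0.1
python3 - <<'E'
from h import *
rel([.530,-.2555,.047],-65)
E
```

```text
time: 14.73
tool_pos: [0.5306, -0.2562, 0.0474]
tool_rot: [0.0, 0.842, -0.539, 0.001]
contact_force: [-0.2, 0.0, 0.2]
gripper_width: 0.802
time: 15.4
tool_pos: [0.5303, -0.2562, 0.0467]
tool_rot: [0.0, 0.842, -0.539, 0.0]
contact_force: [-1.4, -0.1, 2.7]
gripper_width: 0.264
tcp [ 0.5303 -0.2562  0.0467] xyaw -65.2 tilt 0.04 t 15.4 F [-1.4 -0.1  2.7] w 0.264
cm [-0.07 -0.   -0.03]
turn units -0.03333789283703462
```

```bash
cat > arc.py <<'E'
from h import *
import sys
piv=np.array([.603,-.188]); k0=np.array([.5303,-.2562]); r=np.linalg.norm(k0-piv); p0=np.arctan2(*(k0-piv)[::-1])
def th(p): 
    d=np.array(p[:2])-piv; return (p0-np.arctan2(d[1],d[0])+np.pi)%(2*np.pi)-np.pi, np.linalg.norm(d)
if __name__=='__main__':
    s=manip.state(); M=R.from_quat(s['tool_rot'],scalar_first=True).as_matrix()
    print('theta,r',th(s['tool_pos']),'F',s['contact_force'].round(1),'z',s['tool_pos'][2].round(4),'w',s['gripper_width'])
    prev=s['tool_pos']
    for t in map(float,sys.argv[1:]):
        P=np.array([*(piv+r*np.array([np.cos(p0-t),np.sin(p0-t)])),.0467]); print(t,(M.T@(P-prev)*100).round(2)); prev=P
E
python3 arc.py .05 .1 .15 .2 .25 .3 .35 .4 .45 .5 .55 .6 .65
```

```text
theta,r (np.float64(0.0007018448396212129), np.float64(0.09968464412833457)) F [-1.4 -0.1  2.7] z 0.0467 w 0.2642032901683671
0.05 [-0.47  0.14  0.  ]
0.1 [-0.48  0.12 -0.  ]
0.15 [-0.49  0.1  -0.  ]
0.2 [-0.49  0.07 -0.  ]
0.25 [-0.5   0.05 -0.  ]
0.3 [-0.5   0.02 -0.  ]
0.35 [-0.5 -0.  -0. ]
0.4 [-0.5  -0.03 -0.  ]
0.45 [-0.5  -0.05 -0.  ]
0.5 [-0.49 -0.08 -0.  ]
0.55 [-0.49 -0.1  -0.  ]
0.6 [-0.48 -0.13 -0.  ]
0.65 [-0.48 -0.15 -0.  ]
```

```bash
python3 -m crank '[[-0.23,0.07,0,0],[-0.24,0.07,0,0],[-0.24,0.06,0,0],[-0.24,0.06,0,0],[-0.24,0.05,0,0],[-0.24,0.05,0,0],[-0.25,0.04,0,0],[-0.25,0.03,0,0],[0,0,0,0]]'
python3 arc.py .25 .3 .35 .4
python3 -m crank '[[0,0,0,0],[0,0,0,0]]'
python3 arc.py .25 .3 .35 .4
```

```text
time: 16.15
tool_pos: [0.5183, -0.2437, 0.0468]
tool_rot: [0.002, 0.842, -0.54, 0.003]
contact_force: [-0.1, -12.9, -3.1]
gripper_width: 0.264
theta,r (np.float64(0.17183635860309865), np.float64(0.10137440168764981)) F [ -0.1 -12.9  -3.1] z 0.0468 w 0.2642710558565009
0.25 [-0.8  -0.08  0.01]
0.3 [-0.5   0.02 -0.  ]
0.35 [-0.5 -0.  -0. ]
0.4 [-0.5  -0.03 -0.  ]
time: 16.32
tool_pos: [0.5183, -0.2437, 0.0468]
tool_rot: [0.002, 0.842, -0.54, 0.003]
contact_force: [1.0, -12.9, -2.9]
gripper_width: 0.264
theta,r (np.float64(0.1717945267948835), np.float64(0.10136476710337415)) F [  1.  -12.9  -2.9] z 0.0468 w 0.263844088390745
0.25 [-0.8  -0.08  0.  ]
0.3 [-0.5   0.02 -0.  ]
0.35 [-0.5 -0.  -0. ]
0.4 [-0.5  -0.03 -0.  ]
```

Run:
```python
from h import *
f=grab('wrist','wm');t=grab('top','tm')
cv2.imwrite('pics/tm1.png',cv2.resize(t['img'][145:240,280:430,::-1],None,fx=5.3,fy=5.3,interpolation=cv2.INTER_CUBIC))
```

```text
(no output)
```

View pics/wm.png

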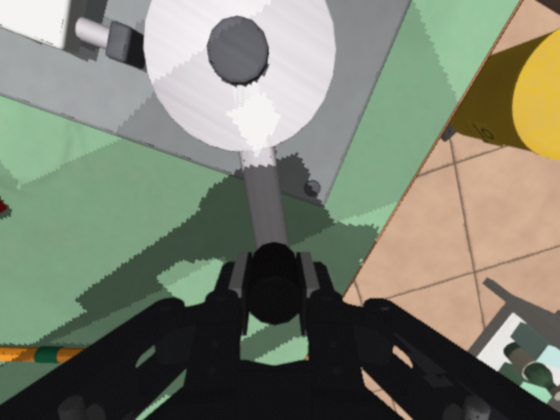

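View pics/tm1.png

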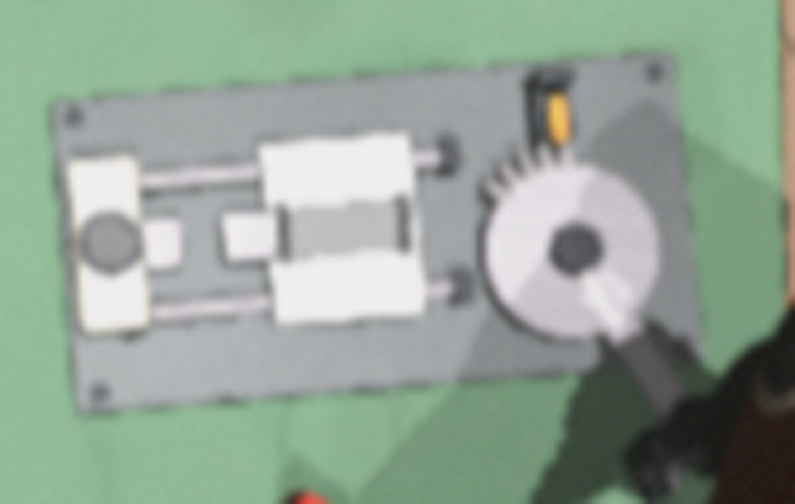

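Run:
```python
from h import *
f=load('wk');w1=lambda u,v,z:at(f,240+(u+.5)/2.8-.5,30+(v+.5)/2.8-.5,z)
def ang(h,a): d=(a-h)[:2]; return np.degrees(np.arctan2(d[1],d[0]))%360
h0=w1(176,191,.045);print('wk',h0,ang(h0,w1(242,435,.038)),ang(h0,w1(213,325,.038)))
f=load('wm');h=at(f,238,50,.045);print('wm',h,ang(h,at(f,271,240,.038)),ang(h,at(f,260,170,.038)))
for z in(.078,.08):print('knob', at(f,275,295,z))
s=manip.state()['tool_pos'];print(s,ang(h,s),np.linalg.norm((s-h)[:2]))
```

```text
wk [ 0.60329164 -0.18785342  0.045     ] 223.1795025392911 223.8891446890725
wm [ 0.60336752 -0.18753702  0.045     ] 213.31394051416768 213.7069089823798
knob [ 0.52107833 -0.24227238  0.078     ]
knob [ 0.52224639 -0.24171188  0.08      ]
[ 0.51829801 -0.24371267  0.04678293] 213.43877485319672 0.10194373198134572
```

```bash
python3 -m crank '[[-0.26,-0.03,0,0],[-0.27,-0.03,0,0],[-0.27,-0.02,0,0],[-0.25,0.01,0,0],[-0.25,0.01,0,0],[-0.25,0,0,0],[-0.25,0,0,0],[-0.25,-0.02,0,0],[0,0,0,0],[0,0,0,0]]'
python3 arc.py .4 .45 .5 .55 .6 .65
```

```text
time: 17.25
tool_pos: [0.5081, -0.2271, 0.0468]
tool_rot: [0.006, 0.842, -0.54, 0.001]
contact_force: [-9.2, -21.0, 1.4]
gripper_width: 0.265
theta,r (np.float64(0.36300121124943185), np.float64(0.10266451451404386)) F [ -9.2 -21.    1.4] z 0.0468 w 0.2646832652739879
0.4 [-0.36 -0.32  0.  ]
0.45 [-0.5  -0.05 -0.  ]
0.5 [-0.49 -0.08 -0.  ]
0.55 [-0.49 -0.1  -0.  ]
0.6 [-0.48 -0.12 -0.01]
0.65 [-0.48 -0.15 -0.01]
```

Run:
```python
from h import *
f=grab('wrist','wn');s=manip.state();print(s['ft_torque'],s['contact_force'],s['joint_efforts'])
```

```text
[-2.99650817  1.48955962 -1.03066909] [ -8.6918619  -20.35976768   2.18528636] [ 13.81181896 -34.54859018 -29.83206332   4.78260756   0.58060197
  -1.03759568]
```

View pics/wn.png

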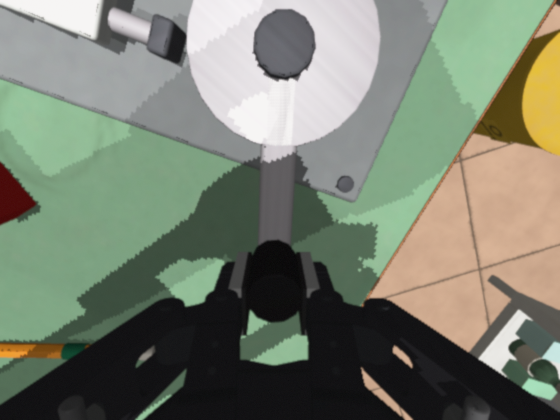

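```bash
python3 -m crank '[[0,0,0,0.3],[0,0,0,0.3],[0,0,0,0.3],[0,0,0,0.3],[0,0,0,0.3],[0,0,0,0],[0,0,0,0]]'
python3 arc.py .4 .45 .5 
python3 -c "
from h import *
s=manip.state();print(s['ft_torque'],s['contact_force'],s['joint_efforts'])"
```

```text
time: 17.88
tool_pos: [0.5061, -0.222, 0.0466]
tool_rot: [0.004, 0.798, -0.602, -0.004]
contact_force: [-17.8, -2.9, 13.4]
gripper_width: 0.263
theta,r (np.float64(0.41561968307001385), np.float64(0.10265973469928799)) F [-17.8  -2.9  13.4] z 0.0466 w 0.2627127743671068
0.4 [ 0.14 -0.31 -0.02]
0.45 [-0.5   0.02  0.  ]
0.5 [-0.5  0.   0. ]
[-0.43491276  2.54124686  0.57092648] [-17.82700981  -2.87672409  13.40138901] [  4.70161468 -30.05803585 -32.63200164   2.85658702  -3.33000183
   0.54551393]
```

```bash
python3 -m crank '[[0,0.1,0,0],[0,0.1,0,0],[0,0.1,0,0],[0,0,0,0],[0,0,0,0]]'
python3 arc.py .45 .5 .55
python3 -c "
from h import *
f=grab('wrist','wo')
s=manip.state();print(s['ft_torque'],s['contact_force'])
def ang(h,a): d=(a-h)[:2]; return np.degrees(np.arctan2(d[1],d[0]))%360
f=load('wn');h=at(f,284,44,.045);print('wn',h,ang(h,at(f,277,225,.038)),ang(h,at(f,279,165,.038)),'knob',at(f,275,285,.08))
"
```

```text
time: 18.3
tool_pos: [0.5061, -0.2219, 0.0466]
tool_rot: [0.001, 0.798, -0.602, -0.001]
contact_force: [-4.9, -0.4, 7.2]
gripper_width: 0.262
theta,r (np.float64(0.4164741510734884), np.float64(0.10262529761063205)) F [-4.9 -0.4  7.2] z 0.0466 w 0.2618163621336314
0.45 [-0.35 -0.28 -0.01]
0.5 [-0.5  0.   0. ]
0.55 [-0.5  -0.02  0.  ]
[-0.01236637  0.91435195  0.47633305] [-4.97762542 -0.38195074  6.13777539]
wn [ 0.60324875 -0.1877637   0.045     ] 202.8608171131103 202.77886283313916 knob [ 0.5164438 -0.2230361  0.08     ]
```

View pics/wo.png

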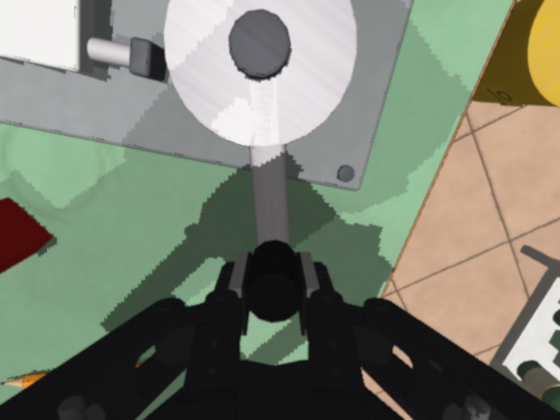

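```bash
python3 -m crank '[[-0.25,0.01,0,0.24],[-0.25,0.01,0,0.24],[-0.25,0.01,0,0.24],[-0.25,0.01,0,0.24],[-0.25,0.01,0,0.24],[0,0,0,0],[0,0,0,0]]'
python3 arc.py
python3 -c "
from h import *
s=manip.state();print(s['ft_torque'],s['contact_force'])
def ang(h,a): d=(a-h)[:2]; return np.degrees(np.arctan2(d[1],d[0]))%360
f=load('wo');h=at(f,260,45,.045);print('wo',h,ang(h,at(f,271,230,.038)),ang(h,at(f,268,165,.038)),'knob',at(f,275,285,.08))
f=grab('wrist','wp')
"
```

```text
time: 18.93
tool_pos: [0.5028, -0.2104, 0.0466]
tool_rot: [0.002, 0.759, -0.651, -0.001]
contact_force: [-4.9, -3.0, 5.6]
gripper_width: 0.267
theta,r (np.float64(0.5339251369406552), np.float64(0.10262935359351992)) F [-4.9 -3.   5.6] z 0.0466 w 0.26732350526133536
[-0.22491885  0.91810214  0.79624385] [-4.9253952  -3.01167548  5.5955196 ]
wo [ 0.60308731 -0.18801144  0.045     ] 198.76053306708215 199.13337363500057 knob [ 0.51502336 -0.21965794  0.08      ]
```

View pics/wp.png

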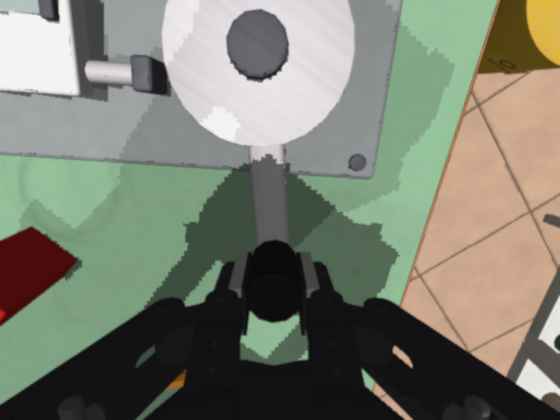

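```bash
python3 -m crank '[[-0.25,0.01,0,0.24],[-0.25,0.01,0,0.24],[-0.25,0.01,0,0.24],[-0.2,0.01,0,0.2],[0,0,0,0],[0,0,0,0],[0,0,0,0]]'
python3 arc.py
python3 - <<'E'
from h import *
s=manip.state();print(s['ft_torque'],s['contact_force'])
f=grab('wrist','wq');t=grab('top','tq')
cv2.imwrite('pics/tq1.png',cv2.resize(t['img'][145:240,280:430,::-1],None,fx=5.3,fy=5.3,interpolation=cv2.INTER_CUBIC))
E
```

```text
time: 19.57
tool_pos: [0.5011, -0.2001, 0.0466]
tool_rot: [0.001, 0.727, -0.687, -0.002]
contact_force: [-6.1, 1.6, 8.5]
gripper_width: 0.263
theta,r (np.float64(0.6353445468887045), np.float64(0.10262835200874822)) F [-6.1  1.6  8.5] z 0.0466 w 0.26280961085068677
[0.24339521 1.08333284 0.60583359] [-6.0719962   1.55455638  8.46190981]
```

View pics/wq.png

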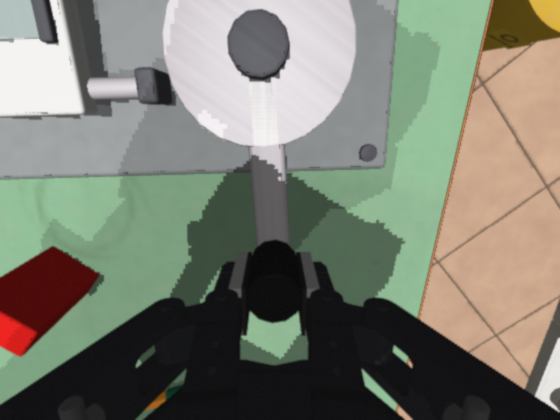

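View pics/tq1.png

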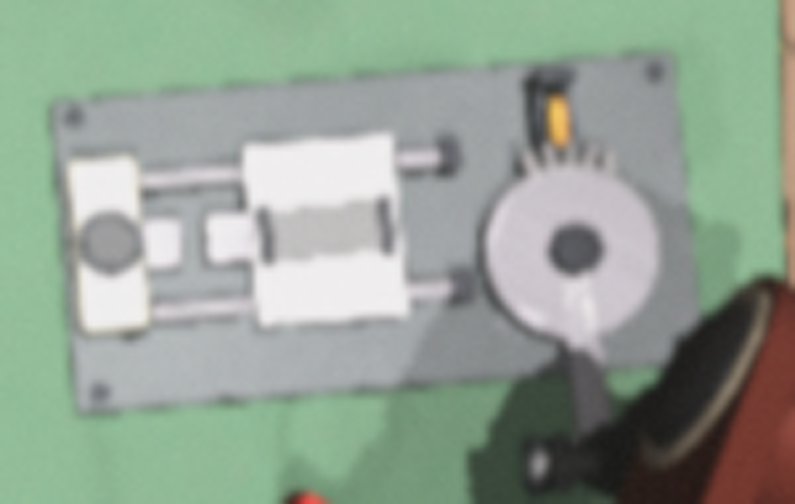

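Run:
```python
from h import *
def ang(h,a): d=(a-h)[:2]; return np.degrees(np.arctan2(d[1],d[0]))%360
f=load('wq');h=at(f,258,44,.045)
for p in [(270,225),(268,185),(267,165)]:
    print(h,np.radians(223.4-ang(h,at(f,*p,.038))))
# carriage shift by template-free: correlate carriage crops
a=load('top0')['img'];b=load('tq')['img'];m=load('tm')['img']
g=lambda i:cv2.cvtColor(i,cv2.COLOR_RGB2GRAY).astype(np.float32)
def colpos(i): # carriage dark slot ends columns, rows across slot
    r=g(i)[184:191,325:362].mean(0); return r
for n,i in(('t0',a),('tm',m),('tq',b)):
    up=cv2.resize(g(i)[172:178,310:372].mean(0)[None].astype(np.float32),None,fx=10,fy=1,interpolation=cv2.INTER_CUBIC)[0]
    d=np.diff(up); print(n,'left edge',310+np.argmax(d[:350])/10,'right edge',310+(300+np.argmin(d[300:]))/10)
```

```text
[ 0.60337879 -0.18767778  0.045     ] 0.6463373075269698
[ 0.60337879 -0.18767778  0.045     ] 0.6421314880497193
[ 0.60337879 -0.18767778  0.045     ] 0.638957470702603
t0 left edge 330.4 right edge 362.4
tm left edge 329.4 right edge 362.4
tq left edge 325.5 right edge 354.4
```

```bash
python3 -m crank '[[-0.1,0.03,0,0.1],[-0.1,0.03,0,0.1],[0,0,0,0],[0,0,0,0],[0,0,0,0],[0,0,0,0]]'
python3 arc.py
python3 -m crank '[[0,0,0,0],[0,0,0,0],[0,0,0,0],[0,0,0,0],[0,0,0,0],[0,0,0,0],[0,0,0,0],[0,0,0,0],[0,0,0,0],[0,0,0,0]]'
python3 arc.py
python3 - <<'E'
from h import *
f=grab('wrist','wr');g=grab('scene','sr')
E
```

```text
time: 20.17
tool_pos: [0.5009, -0.1984, 0.0466]
tool_rot: [0.001, 0.72, -0.694, -0.001]
contact_force: [-3.6, 0.8, 6.4]
gripper_width: 0.263
theta,r (np.float64(0.6523806438110094), np.float64(0.10259779960899598)) F [-3.6  0.8  6.4] z 0.0466 w 0.26339382740131545
time: 21.0
tool_pos: [0.5009, -0.1983, 0.0466]
tool_rot: [0.001, 0.72, -0.694, -0.001]
contact_force: [-3.8, 1.2, 7.1]
gripper_width: 0.259
theta,r (np.float64(0.6524605977266327), np.float64(0.10261887272439385)) F [-3.8  1.2  7.1] z 0.0466 w 0.2590502171450524
```

View pics/sr.png

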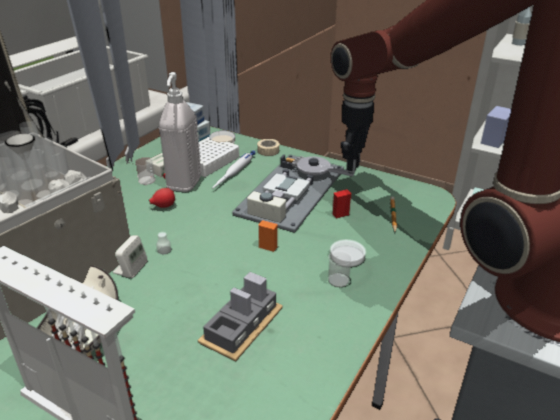

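View pics/wr.png

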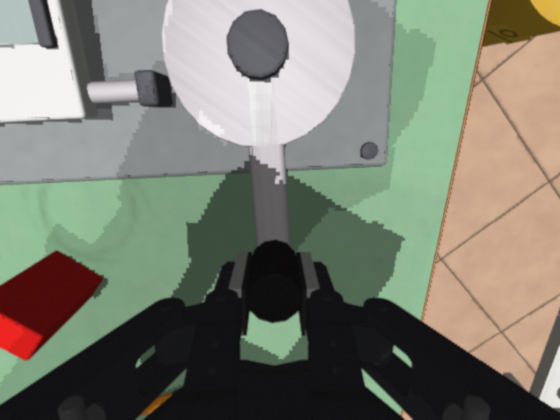

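```bash
python3 -c "
from plant import manip
print(manip.job_done())"
```

```text
the job is handed in; nothing more can be done
None
```

The setting block is back in its own pocket, and I handed in while still pinching the knob with the lever held at three clicks. The clock stood at about 21 s.

**Block:** I put it in the pocket nearest the stage, the 24 mm one. It met the floor of the pocket with about 6 N at the height I expected, and I let go. Afterwards it stood upright and level with the thin block, which is still in its pocket.

**Lever:** The final tool position gives 0.65 rad. That is past the third click at 0.559, well short of the fourth at 0.768, and near the valley at 0.663. A little earlier, with the tool position giving 0.635 rad, the arm's direction in the wrist picture gave 0.64 to 0.65. The reading did not change over a hold of about 0.8 s.

**Carriage:** I measured its travel from the top camera near the end of the swing. By eye it had moved about 11 mm, against 12 mm expected for three clicks. A quick automatic edge measurement did not agree between its two edges (about 13 and 21 mm), so I did not rely on it.

**Disagreement:** During the swing the tool sat about 2.6 mm farther from the pivot than the knob's 100 mm radius, with side forces up to about 23 N. I eased this by turning the tool with the lever and letting it move outward, and the side force ended at about 4 N.

**Bystanders:** In the last scene picture the vial, beaker, petri dish and the orange and red look-alikes were where they started.

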